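Seat the loose oil filler cap

TASK

On the garage bench, one of the two rocker covers has its oil filler cap merely set on top, standing proud and not engaged. Without lifting it out of its neck or turning it forward up there, turn it backward (counterclockwise seen from above) until it drops into its thread starts, let it down, then screw it clockwise, flush, until its grip bar lies along the length of its cover, and let go. Leave the other cap, which is already home, untouched.

Things in the scene. Friction and masses are not known exactly. Their poses are not given: they have to be found in the camera images.
- cap: loose filler cap: disc 62 mm across, 8 thick, weight 0.1 to 0.17 kg, with a metal grip bar on top. Origin: centre of the disc's underside; z up, x along the bar. Below hangs a 30 mm stem, 27 long, with two thread lugs under the bar's ends. At the start the lugs lie on the neck's rim: the disc is 15 mm above it, the bar 18 to 36 deg counterclockwise of the cover's x. It drops 15 mm at the starts
- cover: rocker cover under the loose cap, 350 x 160 mm, fixed. Origin: on the bench under the axis of its 64 mm filler neck; x along its length, z up; neck rim at z = 94 mm. Thread starts (slots in the rim, marked by ears on the neck, out to 54 mm) at 80 and 260 deg counterclockwise from x; the bar must point there within 10 deg to drop. Home: bar along x, 80 deg clockwise; a hard stop is 10 deg on
- done_cap: the same kind of cap on the other, identical cover, already home: its disc lies on its neck's rim (underside 94 mm above the bench) and its bar along its own cover. Origin and axes as for cap. Not to be touched
- cap_end (a point): one end of the loose cap's grip bar, 25 mm along the cap's x from its axis and 21 mm above the disc's underside. The bar is 50 mm long, 14 wide, its top 36 mm above the disc's underside. It can be turned with one grasp, light friction. Once dropped, the cap has 3 mm of up-and-down play while it turns under the rim
Not all that is in view belongs to the job. What is shaped like the cap but orange or purple is not meant.

How it is judged:
By the outcome, as a careful person would: the job done as asked, in the order asked, and still so for the second after the job is handed in, with the robot touching nothing.
It also fails if it takes over 35 s, if anything falls off the work surface, if the arm or the gripper's body presses on something with over 40 N, if the wrist force passes 120 N, or if a joint passes its speed limit or range.

ROBOT

A 6-joint arm with a two-finger parallel gripper is mounted at the origin on the work surface. World frame = base frame: x ahead of the robot, y to its left, z up, the work surface at z = 0. Lengths are in mm, angles in rad, forces in N, time in s.
With the tool pointing down it reaches from about 400 to 925 mm from the base axis. Payload 12.5 kg.
Tool frame: the origin (TCP) lies on the centre line of the jaws, within the pads' length; the fingertips stand 14 mm ahead of it and the grasp point (between the pads) lies 5 mm behind it; z points along the fingers, x is the direction in which the jaws open and shut, and the axes are right-handed (so a half turn about z gives the same grasp; the last joint's range is limited). The gripper opens to 95 mm and grips with 3 to 60 N. Pads are 20 mm wide; open, the fingers measure 119 mm over their backs; the gripper's body (75 mm by 180 mm) begins 59 mm behind the grasp point.
Start: joints at [1.173, 0.491, 1.559, -0, 1.092, -0.106], TCP at [179.78, 598.602, 228.661] pointing down, gripper open.
Joint ranges: [-3.1, 3.1], [-0.84, 2.19], [0.05, 2.79], [-1.13, 4.28], [0.06, 2.93], [-2.69, 2.69]. Speed limits (rad/s): [2.22, 2.22, 2.79, 3.14, 3.14, 3.14].

INTERFACE

Orientations are given as [roll, pitch, yaw] about the fixed x, y, z axes, in that order (R = Rz(yaw) Ry(pitch) Rx(roll)).
In Python, from cell import state, read_camera, job_done gives the robot as it stands.
- The arm moves only by the shell command python3 -m handwheel 'ROWS'. ROWS is JSON, a list of rows, each an object of numbers: "hand": the finger opening in m, from 0 to 0.0951; "x", "y", "z": the shift along the world's x, y, z in m; "spin": the turn about the world's z in units of 5 degrees (1.0 is 5 degrees). In form: [{"hand": .., "x": .., "y": .., "z": .., "spin": ..}, ...]. A call has 1 to 20 rows; each row is the pose to reach, as a shift and turn from the pose commanded when the call began; what a row does not reach only later rows make up. A row lasts 1/12 s, in which the tool goes at most 41.7 mm and 7.16 degrees, less where a joint would pass 70% of its speed; a pose out of reach is approached as far as the arm can. A call with a gripper value outside its range is refused whole. The fingers move at their own pace and stop on an object; the grip force is fixed at half the most. Time passes only in rows, so rows that repeat a pose let the fingers close. It gives the time, the measured TCP pose, the force and the opening at its end, in the units of the state.
- state(): the state, without advancing time (a new reading comes with each control period).
- read_camera(name): name is "scene" or "side" or "wrist"; returns a dict with "img" (420x560x3 uint8, red, green, blue), "fx", "fy", "cx", "cy" (pixels), "T" (4x4, takes a point from camera to world coordinates). Camera axes: x right, y down, z forward; pixel columns grow to the right and rows downward; lengths in mm; the calibration is good to about 2 mm. The wrist camera is an equidistant fisheye: a pixel r from the principal point sees the ray r / f radians off the axis. A picture is of the moment at which its call begins. There is no depth.
- job_done(): hands the job in, once; it reports no verdict.
The state is a dict: "t": time; "joints": joint angles; "qvel": joint speeds; "tau": joint torques, N m; "eef_pos": TCP position; "tcp_rot": TCP orientation; "ft_force": force on the tool from outside, world axes, zero at the start; "moment": the same for the moment, N m; "opening": opening from 0.0 (shut) to 1.0 (fully open).
Only numpy, scipy, OpenCV 4.12 (cv2) and the standard library are available. Lean on these libraries where they do the work, as an engineer would, in place of code of your own. Each camera call takes 0.05 s, during which the arm holds its last target. There are 200 camera calls.

## Working session

There is one attempt and no reset: what is moved stays moved. The work goes in short steps, Python scripts to look and compute and a shell command to move; the robot and the scene stay as the last step left them, time stands still between calls to the robot, and variables do not carry over. Pictures are saved under pics/ and viewed, about 8 in all and at most 12, crops included, and the job is handed in when it is done.

```bash
mkdir -p pics; ls; python3 - <<'E'
from cell import *
import cv2,json,numpy as np
print(state())
for n in("scene","side","wrist"):
    c=read_camera(n); cv2.imwrite(f"pics/{n}0.png",c["img"][...,::-1])
    print(n,c["fx"],c["cx"],c["cy"],np.round(c["T"],3).tolist())
a=[cv2.imread(f"pics/{n}0.png") for n in("scene","side")]
E
```

```text
pics
{'t': 0.0, 'joints': array([ 1.17343834e+00,  4.91574454e-01,  1.55944843e+00,  2.43820044e-05,
        1.09171376e+00, -1.05602018e-01]), 'qvel': array([ 7.33008576e-04, -9.38599779e-04, -1.33936927e-03,  7.91520633e-05,
       -8.32168615e-06, -1.98352463e-03]), 'tau': array([ 1.71371516e-05, -6.12654734e+01, -2.58165944e+01,  6.92673004e-02,
        4.82658797e-02, -1.25257079e-04]), 'eef_pos': array([179.65589583, 598.38174282, 228.05284368]), 'tcp_rot': array([-3.14145057e+00,  1.13533159e-03,  1.27902919e+00]), 'ft_force': array([-0.05573009,  0.40806339, -0.48015318]), 'moment': array([-0.03218948,  0.02970058, -0.00194995]), 'opening': 0.9998172782230801}
scene 439.5580470731218 274.14313102992475 207.60761056747802 [[0.405, 0.791, -0.458, 837.242], [0.914, -0.347, 0.209, -117.992], [0.007, -0.503, -0.864, 676.357], [0.0, 0.0, 0.0, 1.0]]
side 429.6347291062627 277.469814445806 206.76747034771103 [[-0.926, -0.176, 0.333, 313.127], [-0.377, 0.443, -0.813, 530.178], [-0.005, -0.879, -0.477, 434.189], [0.0, 0.0, 0.0, 1.0]]
wrist 325.19226210127806 281.14308714937044 202.88376710919488 [[0.288, 0.931, 0.223, 116.64], [0.958, -0.28, -0.069, 618.221], [-0.002, 0.233, -0.972, 386.309], [0.0, 0.0, 0.0, 1.0]]
```

View pics/scene0.png

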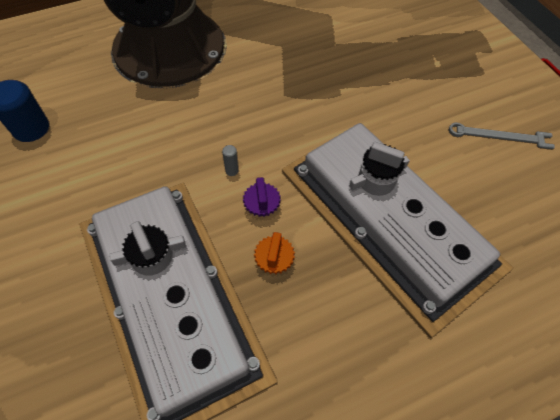

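View pics/side0.png

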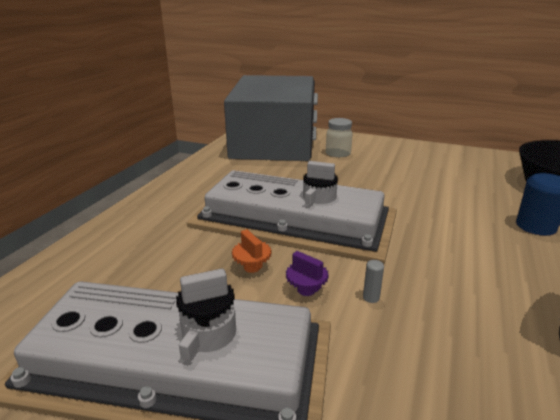

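The loose cap is the one at scene (383,160) and side (205,300). It stands proud and its bar is skewed. The other cap, at scene (147,245), is home. I'll crop closer.

```bash
python3 - <<'E'
import cv2,numpy as np
a=cv2.imread("pics/scene0.png")[110:210,335:435]; b=cv2.imread("pics/side0.png")[262:362,155:255]
f=lambda i:cv2.resize(i,None,fx=4,fy=4,interpolation=cv2.INTER_CUBIC)
cv2.imwrite("pics/crop0.png",np.hstack([f(a),f(b)]))
for n in("scene","side"):
    g=cv2.cvtColor(cv2.imread(f"pics/{n}0.png"),cv2.COLOR_BGR2GRAY)
    m=(g<45).astype(np.uint8)
    k,_,s,c=cv2.connectedComponentsWithStats(m)
    print(n,[(s[i].tolist(),c[i].round(1).tolist()) for i in range(1,k) if 60<s[i][4]<4000])
E
```

```text
scene [([0, 0, 78, 20, 789], [26.2, 6.1]), ([507, 0, 53, 47, 1108], [540.0, 16.8]), ([0, 81, 49, 61, 2170], [21.3, 112.1]), ([363, 148, 42, 32, 590], [381.0, 167.8]), ([299, 171, 61, 66, 832], [330.3, 202.2]), ([245, 183, 32, 34, 299], [261.3, 203.9]), ([177, 200, 35, 67, 427], [193.3, 233.0]), ([407, 200, 15, 13, 158], [414.0, 205.9]), ([429, 221, 16, 15, 175], [436.8, 228.1]), ([123, 226, 46, 42, 1075], [145.9, 247.3]), ([356, 234, 145, 88, 1698], [418.1, 278.3]), ([93, 236, 26, 70, 216], [105.8, 271.6]), ([453, 245, 17, 15, 193], [460.9, 251.7]), ([211, 276, 43, 82, 613], [231.6, 317.1]), ([167, 286, 17, 17, 228], [175.1, 294.1]), ([179, 317, 18, 18, 253], [187.6, 325.2]), ([120, 319, 27, 71, 241], [131.8, 350.6]), ([192, 349, 19, 20, 291], [200.9, 358.5]), ([160, 368, 102, 52, 929], [212.6, 397.0])]
side [([516, 140, 44, 95, 3185], [539.5, 187.6]), ([304, 175, 33, 13, 246], [319.4, 181.8]), ([198, 216, 179, 35, 419], [289.8, 233.8]), ([291, 256, 32, 24, 430], [306.9, 268.1]), ([288, 278, 33, 18, 206], [305.9, 288.3]), ([177, 285, 57, 42, 1084], [205.9, 307.6]), ([57, 312, 22, 14, 208], [67.7, 318.8]), ([95, 317, 22, 14, 224], [105.5, 323.7]), ([134, 322, 22, 15, 234], [144.6, 328.7]), ([17, 387, 204, 33, 568], [116.1, 403.4])]
```

View pics/crop0.png

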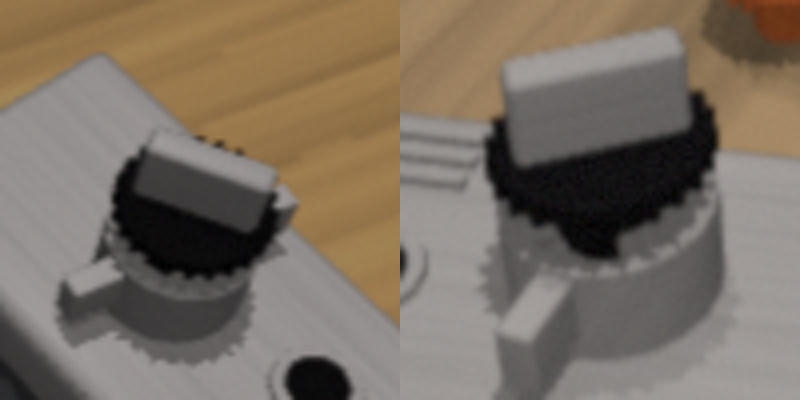

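The crop shows the proud cap with its bar clear of the cover. The bar-top ends are at scene (372.5,145.2) and (403.7,155.5), and side (181.2,279.5) and (225.7,271.5).

```bash
cat >h.py <<'E'
import numpy as np
from cell import *
def cast(n,px,z):
    c=read_camera(n);T=np.array(c["T"]);px=np.atleast_2d(px).astype(float)
    d=np.c_[(px-[c["cx"],c["cy"]])/[c["fx"],c["fy"]],np.ones(len(px))]
    if n=="wrist":
        r=np.linalg.norm(d[:,:2],axis=1,keepdims=True); d=np.c_[d[:,:2]/r*np.sin(r),np.cos(r)]
    d=d@T[:3,:3].T; o=T[:3,3]
    return o+d*((z-o[2])/d[:,2])[:,None]
ang=lambda p,q:np.degrees(np.arctan2(*(q-p)[:2][::-1]))
E
python3 - <<'E'
from h import *
for n,b,h in(("scene",[(372.5,145.2),(403.7,155.5)],[(414,205.9),(436.8,228.1),(460.9,251.7)]),("side",[(181.2,279.5),(225.7,271.5)],[(144.6,328.7),(105.5,323.7),(67.7,318.8)])):
    p=cast(n,b,145); print(n,p.round(1).tolist(),p.mean(0).round(1),ang(p[0],p[1]),np.linalg.norm(p[1]-p[0]))
    for z in(65,75):
        q=cast(n,h,z); print(z,q[:,:2].round(1).tolist(),ang(q[0],q[2]))
E
```

```text
scene [[515.1, 192.9, 145.0], [551.0, 226.1, 145.0]] [533.1 209.5 145. ] 42.78706694303795 48.8690313507099
65 [[601.2, 238.4], [650.0, 248.9], [698.9, 259.3]] 12.101258560634326
75 [[605.1, 232.5], [653.1, 242.9], [701.1, 253.1]] 12.101258560634346
side [[549.8, 227.4, 145.0], [511.9, 197.0, 145.0]] [530.9 212.2 145. ] -141.2869014186094 48.52530633181675
65 [[603.4, 239.3], [652.4, 250.0], [701.2, 260.6]] 12.272041478176147
75 [[595.6, 247.2], [643.2, 257.6], [690.7, 267.9]] 12.272041478176142
```

```bash
python3 -m handwheel '[{"hand":0.095,"x":0.12,"y":-0.13,"z":-0.01,"spin":-8},{"hand":0.06,"x":0.352,"y":-0.387,"z":-0.028,"spin":-24.5},{"hand":0.06,"x":0.352,"y":-0.387,"z":-0.028,"spin":-24.5},{"hand":0.06,"x":0.352,"y":-0.387,"z":-0.028,"spin":-24.5},{"hand":0.06,"x":0.352,"y":-0.387,"z":-0.028,"spin":-24.5},{"hand":0.06,"x":0.352,"y":-0.387,"z":-0.028,"spin":-24.5},{"hand":0.06,"x":0.352,"y":-0.387,"z":-0.028,"spin":-24.5},{"hand":0.06,"x":0.352,"y":-0.387,"z":-0.028,"spin":-24.5},{"hand":0.06,"x":0.352,"y":-0.387,"z":-0.028,"spin":-24.5},{"hand":0.06,"x":0.352,"y":-0.387,"z":-0.028,"spin":-24.5},{"hand":0.06,"x":0.352,"y":-0.387,"z":-0.028,"spin":-24.5},{"hand":0.06,"x":0.352,"y":-0.387,"z":-0.028,"spin":-24.5},{"hand":0.06,"x":0.352,"y":-0.387,"z":-0.028,"spin":-24.5},{"hand":0.06,"x":0.352,"y":-0.387,"z":-0.028,"spin":-24.5},{"hand":0.06,"x":0.352,"y":-0.387,"z":-0.028,"spin":-24.5},{"hand":0.06,"x":0.352,"y":-0.387,"z":-0.028,"spin":-24.5},{"hand":0.06,"x":0.352,"y":-0.387,"z":-0.028,"spin":-24.5},{"hand":0.06,"x":0.352,"y":-0.387,"z":-0.028,"spin":-24.5},{"hand":0.06,"x":0.352,"y":-0.387,"z":-0.028,"spin":-24.5},{"hand":0.06,"x":0.352,"y":-0.387,"z":-0.028,"spin":-24.5}]'
python3 - <<'E'
from h import *
import cv2
s=state();print(s["eef_pos"],np.degrees(s["tcp_rot"]),s["opening"],s["t"],s["ft_force"])
c=read_camera("wrist");cv2.imwrite("pics/w1.png",cv2.resize(c["img"][100:400,130:430,::-1],None,fx=2,fy=2,interpolation=cv2.INTER_CUBIC))
E
```

```text
t: 2.12
eef_pos: [531.7, 211.7, 200.7]
tcp_rot: [-3.142, -0.0, -0.855]
ft_force: [0.4, 0.6, 1.0]
opening: 0.633
[531.7465487  211.65045916 200.69239598] [-1.79998386e+02 -4.61388087e-03 -4.89889904e+01] 0.6326808978690992 2.1167 [0.44970552 0.55846    0.95406079]
```

View pics/w1.png

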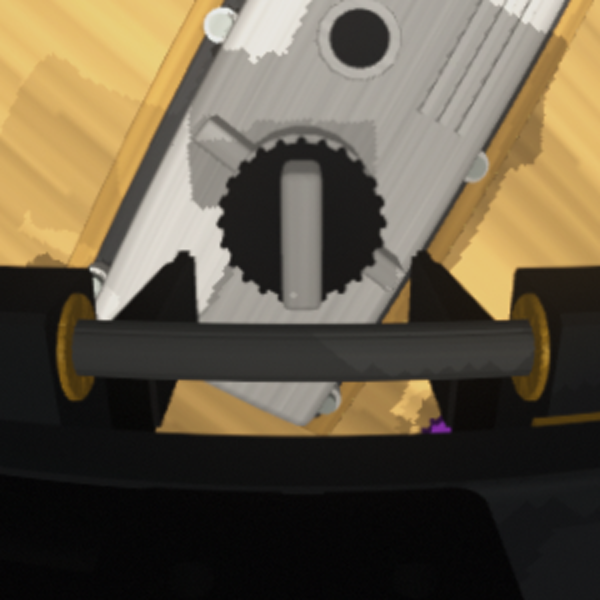

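The wrist view shows the bar running vertically between the jaws, from crop (302,172) to (302,307). The ears are at (212,130) and (390,268).

```bash
python3 - <<'E'
from h import *
f=lambda L:np.array(L)/2+[130,100]
p=cast("wrist",f([(302,172),(302,307)]),145);print(p.round(1),p.mean(0),ang(p[1],p[0]),np.linalg.norm(p[0]-p[1]))
p=cast("wrist",f([(202,126),(398,274)]),92);print(p.round(1),p.mean(0),ang(p[1],p[0]),np.linalg.norm(p[0]-p[1]))
p=cast("wrist",f([(109,250),(210,70)]),80);print(ang(p[0],p[1]))
p=cast("wrist",f([(302,217)]),113);print(p)
E
```

```text
[[550.  229.2 145. ]
 [513.4 197.4 145. ]] [531.70212778 213.27245762 145.        ] 40.93550080078826 48.53847950626396
[[530.1 266.9  92. ]
 [535.9 161.3  92. ]] [533.00085955 214.07731364  92.        ] 93.10245258882036 105.7604117574408
9.18277647828697
[[532.00805066 213.54077808 113.        ]]
```

```bash
python3 -m handwheel '[{"hand":0.06,"x":0,"y":0.0015,"z":-0.03,"spin":0.2},{"hand":0.06,"x":0,"y":0.0015,"z":-0.055,"spin":0.2},{"hand":0.045,"x":0,"y":0.0015,"z":-0.064,"spin":0.2},{"hand":0.03,"x":0,"y":0.0015,"z":-0.064,"spin":0.2},{"hand":0.022,"x":0,"y":0.0015,"z":-0.064,"spin":0.2},{"hand":0.018,"x":0,"y":0.0015,"z":-0.064,"spin":0.2},{"hand":0.008,"x":0,"y":0.0015,"z":-0.064,"spin":0.2},{"hand":0.008,"x":0,"y":0.0015,"z":-0.064,"spin":0.2},{"hand":0.008,"x":0,"y":0.0015,"z":-0.064,"spin":0.2},{"hand":0.008,"x":0,"y":0.0015,"z":-0.064,"spin":0.2}]'
```

```text
t: 3.2
eef_pos: [531.9, 213.1, 137.2]
tcp_rot: [-3.141, -0.0, -0.842]
ft_force: [-0.9, 0.7, 3.8]
opening: 0.146
```

```bash
python3 -m handwheel '[{"hand":0.008,"z":-0.001,"spin":0.5},{"hand":0.008,"z":-0.001,"spin":1.2},{"hand":0.008,"z":-0.001,"spin":2.1},{"hand":0.008,"z":-0.001,"spin":3},{"hand":0.008,"z":-0.001,"spin":4},{"hand":0.008,"z":-0.001,"spin":5},{"hand":0.008,"z":-0.001,"spin":6},{"hand":0.008,"z":-0.001,"spin":7},{"hand":0.008,"z":-0.001,"spin":8},{"hand":0.008,"z":-0.001,"spin":9},{"hand":0.008,"z":-0.001,"spin":9.7},{"hand":0.008,"z":-0.001,"spin":10.2},{"hand":0.008,"z":-0.001,"spin":10.2},{"hand":0.008,"z":-0.001,"spin":10.2}]'
```

```text
invalid input
```

```bash
python3 -m handwheel '[{"hand":0.008,"x":0,"y":0,"z":-0.001,"spin":0.5},{"hand":0.008,"x":0,"y":0,"z":-0.001,"spin":1.2},{"hand":0.008,"x":0,"y":0,"z":-0.001,"spin":2.1},{"hand":0.008,"x":0,"y":0,"z":-0.001,"spin":3},{"hand":0.008,"x":0,"y":0,"z":-0.001,"spin":4},{"hand":0.008,"x":0,"y":0,"z":-0.001,"spin":5},{"hand":0.008,"x":0,"y":0,"z":-0.001,"spin":6},{"hand":0.008,"x":0,"y":0,"z":-0.001,"spin":7},{"hand":0.008,"x":0,"y":0,"z":-0.001,"spin":8},{"hand":0.008,"x":0,"y":0,"z":-0.001,"spin":9},{"hand":0.008,"x":0,"y":0,"z":-0.001,"spin":9.7},{"hand":0.008,"x":0,"y":0,"z":-0.001,"spin":10.2},{"hand":0.008,"x":0,"y":0,"z":-0.001,"spin":10.2},{"hand":0.008,"x":0,"y":0,"z":-0.001,"spin":10.2}]'
```

```text
t: 4.37
eef_pos: [531.8, 213.1, 135.7]
tcp_rot: [3.142, -0.0, 0.047]
ft_force: [-0.4, 0.1, -0.6]
opening: 0.145
```

```bash
python3 -m handwheel '[{"hand":0.008,"x":0,"y":0,"z":-0.003,"spin":0},{"hand":0.008,"x":0,"y":0,"z":-0.006,"spin":0},{"hand":0.008,"x":0,"y":0,"z":-0.009,"spin":0},{"hand":0.008,"x":0,"y":0,"z":-0.011,"spin":0},{"hand":0.008,"x":0,"y":0,"z":-0.011,"spin":0}]'
```

```text
t: 4.78
eef_pos: [531.6, 213.0, 124.0]
tcp_rot: [3.141, 0.001, 0.048]
ft_force: [0.6, -0.2, -2.1]
opening: 0.145
```

```bash
python3 -m handwheel '[{"hand":0.008,"x":0,"y":0,"z":-0.001,"spin":0},{"hand":0.008,"x":0,"y":0,"z":-0.002,"spin":0},{"hand":0.008,"x":0,"y":0,"z":-0.002,"spin":0}]'
```

```text
t: 5.03
eef_pos: [531.7, 213.1, 122.5]
tcp_rot: [3.142, 0.0, 0.048]
ft_force: [0.4, -0.6, -0.4]
opening: 0.142
```

```bash
python3 -m handwheel '[{"hand":0.008,"x":0,"y":0,"z":-0.001,"spin":0},{"hand":0.008,"x":0,"y":0,"z":-0.001,"spin":0},{"hand":0.008,"x":0,"y":0,"z":-0.001,"spin":-0.5},{"hand":0.008,"x":0,"y":0,"z":-0.001,"spin":-1.2},{"hand":0.008,"x":0,"y":0,"z":-0.001,"spin":-2.1},{"hand":0.008,"x":0,"y":0,"z":-0.001,"spin":-3},{"hand":0.008,"x":0,"y":0,"z":-0.001,"spin":-4},{"hand":0.008,"x":0,"y":0,"z":-0.001,"spin":-5},{"hand":0.008,"x":0,"y":0,"z":-0.001,"spin":-6},{"hand":0.008,"x":0,"y":0,"z":-0.001,"spin":-7},{"hand":0.008,"x":0,"y":0,"z":-0.001,"spin":-8},{"hand":0.008,"x":0,"y":0,"z":-0.001,"spin":-8}]'
```

```text
t: 6.03
eef_pos: [532.0, 213.1, 122.2]
tcp_rot: [-3.141, -0.001, -0.654]
ft_force: [-0.6, 0.2, 4.3]
opening: 0.149
```

```bash
python3 -m handwheel '[{"hand":0.008,"x":0,"y":0,"z":0,"spin":-0.8},{"hand":0.008,"x":0,"y":0,"z":0,"spin":-1.8},{"hand":0.008,"x":0,"y":0,"z":0,"spin":-2.8},{"hand":0.008,"x":0,"y":0,"z":0,"spin":-3.8},{"hand":0.008,"x":0,"y":0,"z":0,"spin":-4.8},{"hand":0.008,"x":0,"y":0,"z":0,"spin":-5.8},{"hand":0.008,"x":0,"y":0,"z":0,"spin":-6.8},{"hand":0.008,"x":0,"y":0,"z":0,"spin":-7.5},{"hand":0.008,"x":0,"y":0,"z":0,"spin":-8},{"hand":0.008,"x":0,"y":0,"z":0,"spin":-8},{"hand":0.008,"x":0,"y":0,"z":0,"spin":-8}]'
python3 - <<'E'
from h import *
import cv2
print(state()["moment"])
c=read_camera("wrist");cv2.imwrite("pics/w2.png",cv2.resize(c["img"][50:350,130:430,::-1],None,fx=2,fy=2,interpolation=cv2.INTER_CUBIC))
E
```

```text
t: 6.95
eef_pos: [532.1, 213.3, 122.1]
tcp_rot: [-3.14, 0.0, -1.344]
ft_force: [-0.8, -0.2, 5.1]
opening: 0.145
[ 0.07744134  0.27349171 -0.07082465]
```

View pics/w2.png

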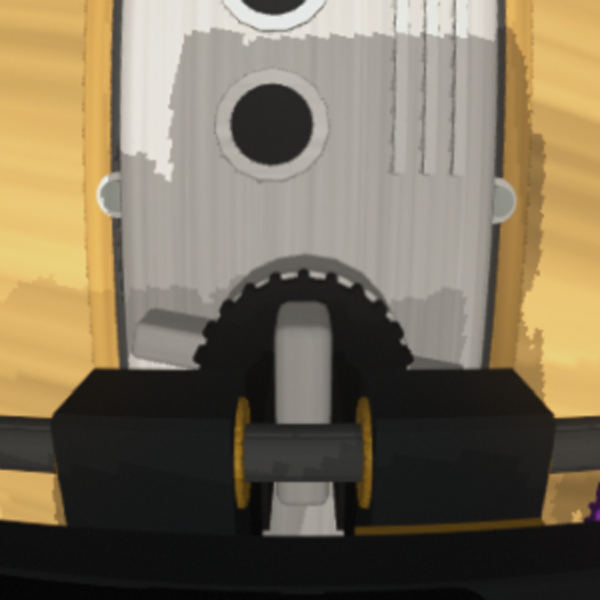

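The bar now lies along the cover and the rim is barely showing. The side bolts, at crop (110,195) and (505,201), give one more check of the cover angle.

```bash
python3 - <<'E'
from h import *
f=lambda L:np.array(L)/2+[130,50]
p=cast("wrist",f([(110,195),(505,201)]),20);print(p.round(1),ang(p[1],p[0])-90)
p=cast("wrist",f([(303,310),(302.5,495)]),130);print(p.round(1),ang(p[1],p[0]))
E
```

```text
[[561.8 302.2  20. ]
 [596.  143.   20. ]] 12.127809426221944
[[558.7 220.2 130. ]
 [509.6 209.  130. ]] 12.82540302338355
```

```bash
python3 -m handwheel '[{"hand":0.008,"x":0,"y":0,"z":0.0005,"spin":-0.15},{"hand":0.008,"x":0,"y":0,"z":0.0005,"spin":-0.15},{"hand":0.03,"x":0,"y":0,"z":0.0005,"spin":-0.15},{"hand":0.04,"x":0,"y":0,"z":0.0005,"spin":-0.15},{"hand":0.04,"x":0,"y":0,"z":0.0005,"spin":-0.15},{"hand":0.04,"x":0,"y":0,"z":0.0005,"spin":-0.15},{"hand":0.04,"x":0,"y":0,"z":0.02,"spin":-0.15},{"hand":0.04,"x":0,"y":0,"z":0.05,"spin":-0.15},{"hand":0.04,"x":0,"y":0,"z":0.085,"spin":-0.15},{"hand":0.04,"x":0,"y":0,"z":0.12,"spin":-0.15},{"hand":0.04,"x":-0.03,"y":0,"z":0.15,"spin":-0.15},{"hand":0.04,"x":-0.06,"y":0,"z":0.17,"spin":-0.15},{"hand":0.04,"x":-0.06,"y":0,"z":0.17,"spin":-0.15}]'
python3 - <<'E'
from h import *
import cv2
f=lambda i:cv2.resize(i[...,::-1],None,fx=4,fy=4,interpolation=cv2.INTER_CUBIC)
a=read_camera("scene")["img"][110:210,335:435]; b=read_camera("side")["img"][262:362,155:255]
cv2.imwrite("pics/crop3.png",np.hstack([f(a),f(b)]))
E
```

```text
t: 8.18
eef_pos: [469.0, 213.4, 295.9]
tcp_rot: [-3.137, 0.001, -1.36]
ft_force: [1.1, 0.5, 0.3]
opening: 0.422
```

View pics/crop3.png

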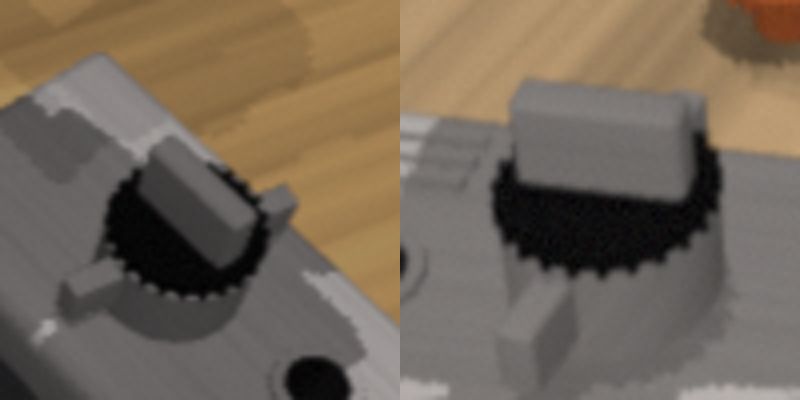

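The cap sits flush on the neck with its bar along the cover, and the gripper is clear. I'll check the angle numerically, then hand in.

```bash
python3 - <<'E'
from h import *
a=cast("scene",np.array([(166,148),(246,222)])/4+[335,110],130);b=cast("side",np.array([(116,92),(294,110)])/4+[155,262],130)
print(a.round(1),ang(*a),b.round(1),ang(b[1],b[0]))
print(job_done())
E
```

```text
[[511.7 205.6 130. ]
 [554.7 215.5 130. ]] 12.833944494185694 [[553.7 218.9 130. ]
 [504.  207.4 130. ]] 13.043462945484341
the job is handed in; nothing more can be done
None
```

I handed the job in at about 8 s. The loose cap is screwed home and flush, with its grip bar along its cover, but I was given no verdict.

- **What I did:** I gripped the bar once, turned it about 51° counterclockwise to the thread starts and let it down 15 mm. I then screwed it about 81° clockwise under roughly 4–5 N of downward pressure, released it and backed the arm off.
- **Angle:** after release, the two cameras put the bar at 12.8° and 13.0° in the world frame. My measurements of the cover's own direction were 12.1° to 12.3°, so the bar is within about 1°. A separate estimate from the neck's ears gave 13.1° for the cover.
- **Outlier:** one rough reading of the cover's dark edge gave 9.2°. It disagreed with the others, so I ignored it.
- **Flush:** in the last scene and side pictures the disc sits on the neck rim with no visible gap, and the gripper is clear.
- **Force:** the readings at the end of each move never went above about 5 N.
- **Other cap:** I never moved near it, but I did not take a fresh picture of it at the end.
- **Refused command:** one move was rejected for missing keys before it started and had no effect.

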